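# Slide the thin cutting board out over the edge of the butcher block

## Task

The thin cutting board lies flat on the butcher block, where nobody can get their fingers under it. With the fingertips, push or drag it along the block towards the block's left edge until exactly its green end sticks out over that edge: the line between green and white right over the edge and square to it, the white part resting flat on the block and not out over its other sides. Only slide it, never grip, lift or tip it, and leave the jar, tumbler, salt shaker and pepper mill where they stand.

Things in the scene. Friction and masses are not known exactly. Their poses are not given: they have to be found in the camera images.
- block: heavy butcher block of striped brown wood, fixed on the cooktop (it does not move), 200 (its x) by 340 (its y) by 36 mm high; origin at the centre of its underside on the cooktop, z up, its y axis points to its left short edge (to the robot's left, turned by up to about 12 degrees). Its flat top is 36 mm above the origin
- block_edge (a point): middle of the upper rim of the block's left short edge, 170 mm from the block's centre along +y and at the height of its top; axes as the block's. Past it the drop to the cooktop is 36 mm
- board: thin rigid cutting board lying loose on the block, 120 (its x) by 200 (its y) by 8 mm thick, about 0.25 kg; origin at the centre of its underside, z up, its y axis points to its green end, turned up to about 12 degrees against the block's y axis. White except for the last 45 mm at the +y end, which are green with a 70 by 16 mm slot. It slides when pushed with a few newtons; a push with two spread fingertips against its white end turns it square to them
- colour_line (a point): middle of the line where green meets white, on the board's underside: 55 mm from the board's centre along +y, 45 mm from its green end; axes as the board's
- white_end (a point): middle of the upper rim of the board's white short end, 100 mm from its centre along -y and 8 mm above the block's top; at the start at least 50 mm of bare block lie behind it
- salt_shaker: pale grey salt shaker, 44 mm across, 90 mm tall; origin at the centre of its underside; stands on the cooktop behind the block
- pepper_mill: turned dark wooden pepper mill, 58 mm across, 150 mm tall; origin at the centre of its underside; stands on the cooktop behind the block
- honey_jar: honey jar with a silver lid, 63 mm across, 95 mm tall; origin at the centre of its underside; stands on the cooktop to the left of the block
- tumbler: empty clear glass tumbler, 80 mm across, 91 mm tall; origin at the centre of its underside; stands on the cooktop to the right of the block
Things that resemble listed ones, but are neither listed nor needed, are in the scene too. There is more than one size of the board; the job needs the larger.

How it is judged (in metres and radians):
At the end, for the whole second after the job is handed in: The colour line lies within 8 mm of the plane of the block's left edge and is square to it within 5 degrees; the board lies flat and still on the block's top, no more than about 5 mm out over its long sides; the four bystanders are within 20 mm of where they stood (y of colour_line in the frame of block_edge between -0.008 and 0.008 m and z of colour_line in the frame of block_edge between -0.003 and 0.003 m and x of colour_line in the frame of block_edge between -0.045 and 0.045 m and x of white_end in the frame of block_edge between -0.045 and 0.045 m and angle between the y axis of board and the y axis of block, either way round below 0.09 rad and angle between board's own z axis and vertical below 0.03 rad and linear speed of board below 0.01 m/s and distance of each of salt_shaker, pepper_mill, honey_jar, tumbler from where it was at the start of the episode below 0.02 m); the robot touches nothing.
It fails at once if the board is lifted or carried (more than 8 mm off the block) (z of any of colour_line, board in the frame of block_edge above 0.008 m or z of white_end in the frame of block_edge above 0.02 m).
It fails at once if the board is tipped or falls off the block (angle between board's own z axis and vertical above 0.12 rad or z of board in the frame of block_edge below -0.015 m).
It fails at once if a bystander is knocked or shoved away (more than 20 mm) (distance of any of salt_shaker, pepper_mill, honey_jar, tumbler from where it was at the start of the episode above 0.02 m).
It also fails if it takes over 45 s, if anything falls off the work surface, if the arm or the gripper's body presses on something with over 40 N, if the wrist force passes 120 N, or if a joint passes its speed limit or range.

## Robot

A 6-joint arm with a two-finger parallel gripper is mounted at the origin on a cart in front of the work surface, level with it; the furniture and walls round the work are solid. World frame = base frame: x ahead of the robot, y to its left, z up, the work surface at z = 0. Lengths are in mm, angles in rad, forces in N, time in s.
With the tool pointing down it reaches from about 400 to 825 mm from the base axis. Payload 7 kg.
Tool frame: the origin (TCP) lies between the finger pads; the fingertips stand 25 mm ahead of it and the grasp point (between the pads) lies 6 mm ahead of it; z points along the fingers, y is the direction in which the jaws open and shut (so a half turn about z gives the same grasp; the last joint's range is limited). The gripper opens to 85 mm and grips with 20 to 120 N. Pads are 22 mm wide; open, the fingers measure 114 mm over their backs; the gripper's body (76 mm by 85 mm) begins 54 mm behind the grasp point. The pads swing forward as they close: fully open they stand 13 mm farther back than shut.
Start: joints at [1.63, 0.359, 0.012, 0, -1.224, -0.288], TCP at [153.107, 657.384, 256.302] pointing down, gripper open.
Joint ranges: [-3.07, 3.07], [-1.43, 2.12], [-1.02, 1.25], [-3.03, 1.67], [-3.05, -0], [-3.03, 3.03]. Speed limits (rad/s): [2.39, 2.39, 3.01, 3.14, 3.14, 3.14].

## Interface

Orientations are given as [roll, pitch, yaw] about the fixed x, y, z axes, in that order (R = Rz(yaw) Ry(pitch) Rx(roll)).
In Python, from workcell import r, vision gives the robot as it stands. The module is installed in compiled form; this text tells all that it offers.
- The arm moves only by the shell command python3 -m jog 'ROWS' [OPENING] [FORCE]. ROWS is JSON, a list of rows, each an object with "xyz": the shift along the tool's x, y, z in mm, a list of three; "angular": the turn, a rotation vector about the tool's x, y, z in rad, a list of three. A call has 1 to 10 rows; each row shifts and turns the pose as measured when the row begins, along the tool's axes as they then stand; what a row does not reach is not made up. A row lasts 1/12 s, in which the tool goes at most 41.7 mm and 7.16 degrees, less where a joint would pass 70% of its speed; a pose out of reach is approached as far as the arm can. A call is refused whole if a number of a shift passes 41.7 or a number of a turn 0.125, either way. A call with a gripper value outside its range is refused whole. OPENING is the opening, from -1 (shut) to 1 (fully open), set as the call begins (- or left out, the last holds). The fingers move at their own pace and stop on an object; FORCE is the grip in N (left out, the last holds). Time passes only in rows, so rows that do not move let the fingers close. It gives the time, the measured TCP pose, the force and the opening at its end, in the units of the state.
- r.read_state(): the state, without advancing time (a new reading comes with each control period).
- vision.get_image(name): name is "side" or "top"; returns a dict with "image" (384x512x3 uint8, red, green, blue), "depth" (384x512 float32, mm along the optical axis (not along the pixel's ray), 0 where there is no reading), "intrinsics" (3x3 intrinsics, pixels), "dist_coeffs" ([k1, k2, p1, p2, k3] as OpenCV has them; the pictures are not rectified), "R" (3x3) and "t" (3): a world point X has camera coordinates R X + t. Camera axes: x right, y down, z forward; pixel columns grow to the right and rows downward; lengths in mm; the calibration is good to about 2 mm. A picture is of the moment at which its call begins.
- r.close_job(): hands the job in, once; it reports no verdict.
Trained networks look in a picture, given as the dict that the camera call returned (one of the last four; its "shot" number tells which), for a name from the list of things; names that differ only in an ending like _2 or _b are one class to them, and where a whole thing is asked for, a point or a joint stands for the part that bears it (a point fixed in the world has none). Each returns a list of dicts, best first, with "score" (0 to 1); they miss things now and then, are a little off and sometimes report something else, mostly with a low value. They report only what shows in the picture. A call takes as long as a camera call. They do not tell look-alikes from the thing itself.
- vision.recognise(label, picture): "extent" ([centre column, centre row, width, height] as shares, 0 to 1, of the picture: columns of its width, rows of its height, round what is visible of it).
- vision.cut_out(label, picture): "region" (384x512 bool, what is visible of it) and "extent" ([centre column, centre row, width, height] as shares, 0 to 1, of the picture: columns of its width, rows of its height, round what is visible of it).
The state is a dict: "time_s": time; "qpos": joint angles; "dq": joint speeds; "joint_efforts": joint torques, N m; "tcp_pos": TCP position; "ee_rot": TCP orientation; "wrist_force": force on the tool from outside, world axes, zero at the start; "torque": the same for the moment, N m; "grip_width": finger opening in mm.
Only numpy, scipy, OpenCV 4.12 (cv2) and the standard library are available. Lean on these libraries where they do the work, as an engineer would, in place of code of your own. Each camera call takes 0.05 s, during which the arm holds its last target.

## Working session

There is one attempt and no reset: what is moved stays moved. The work goes in short steps, Python scripts to look and compute and a shell command to move; the robot and the scene stay as the last step left them, time stands still between calls to the robot, and variables do not carry over. Pictures are saved under pics/ and viewed, and the job is handed in when it is done.

```bash
mkdir -p pics; cat > h.py <<'E'
import numpy as np, cv2
from workcell import r, vision
def shot(n,f):
    d=vision.get_image(n); cv2.imwrite('pics/'+f,d['image'][:,:,::-1]); return d
def world(d,uv,depth=None,z=None):
    uv=np.array(uv,float).reshape(-1,1,2)
    n=cv2.undistortPoints(uv,np.array(d['intrinsics'],float),np.array(d['dist_coeffs'],float)).reshape(-1,2)
    ray=np.c_[n,np.ones(len(n))]; R=np.array(d['R']);t=np.array(d['t'])
    if z is not None:
        o=-R.T@t; w=ray@R; s=(z-o[2])/w[:,2]; return o+w*s[:,None]
    return (ray*np.array(depth).reshape(-1,1)-t)@R
def pix(d,X):
    return cv2.projectPoints(np.array(X,float).reshape(-1,3),cv2.Rodrigues(np.array(d['R'],float))[0],np.array(d['t'],float),np.array(d['intrinsics'],float),np.array(d['dist_coeffs'],float))[0].reshape(-1,2)
E
python3 - <<'E'
from h import *
for n in('top','side'):
    d=shot(n,n+'0.png')
    for l in ['block','board','salt_shaker','pepper_mill','honey_jar','tumbler']:
        print(n,l,[(round(x['score'],2),np.round(np.array(x['extent'])*[512,384,512,384]).astype(int).tolist()) for x in vision.recognise(l,d)])
print(r.read_state())
E
```

```text
top block [(0.81, [287, 220, 122, 72])]
top board [(0.85, [172, 181, 60, 32]), (0.63, [288, 219, 72, 52])]
top salt_shaker [(0.56, [265, 143, 15, 15])]
top pepper_mill [(0.85, [223, 145, 23, 25])]
top honey_jar [(0.95, [133, 236, 30, 26]), (0.28, [223, 144, 24, 24])]
top tumbler [(0.63, [377, 225, 35, 27]), (0.47, [265, 143, 13, 16])]
side block [(0.55, [243, 231, 125, 120])]
side board [(0.9, [242, 223, 74, 68])]
side salt_shaker [(0.59, [293, 177, 19, 25])]
side pepper_mill [(0.75, [268, 149, 16, 42])]
side honey_jar []
side tumbler [(0.84, [298, 288, 32, 45])]
{'time_s': 0.7, 'qpos': array([ 1.63008670e+00,  3.58535040e-01,  1.19073291e-02, -3.89701038e-05,
       -1.22409655e+00, -2.88121112e-01]), 'dq': array([ 0.00040332, -0.00069044,  0.00084399, -0.00249292, -0.00165724,
       -0.00056749]), 'joint_efforts': array([ 6.65489169e-04, -5.82767415e+01,  2.93597746e+01,  6.94024801e+00,
       -7.41485801e-04,  1.40567596e-05]), 'tcp_pos': array([153.10279737, 657.37981125, 256.34044896]), 'ee_rot': array([-3.14153397e+00,  5.56195843e-05, -2.28843977e-01]), 'wrist_force': array([-0.88414184,  0.61646188,  0.29698201]), 'torque': array([ 0.00925139, -0.06907278,  0.00114763]), 'grip_width': 85.28920757162801}
```

```bash
ls pics
```

```text
side0.png
top0.png
```

View pics/top0.png

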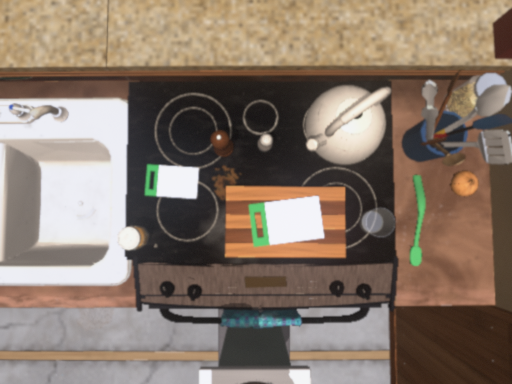

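View pics/side0.png

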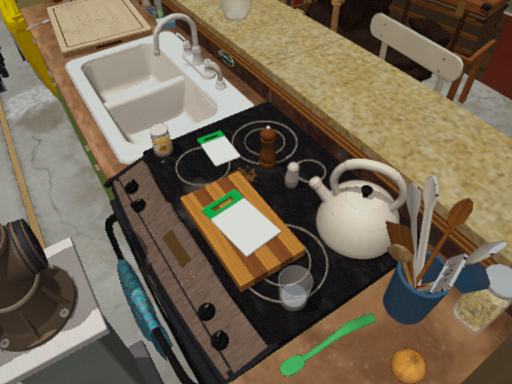

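Candidates for the board are the one on the block at top (288,219) / side (242,223), and a smaller look-alike on the cooktop at top (172,181) / side (218,148). The one on the block is larger and fits the description. The green spoon at (418,220) is irrelevant. Next I'll check a close crop and measure.

```bash
python3 - <<'E'
from h import *
d=shot('top','t1.png'); s=shot('side','s1.png')
c=d['image'][175:270,120:400,::-1]; cv2.imwrite('pics/crop1.png',cv2.resize(c,None,fx=2.8,fy=2.8,interpolation=cv2.INTER_CUBIC))
st=r.read_state(); print(pix(d,st['tcp_pos']),pix(s,st['tcp_pos']),pix(d,[[0,0,0]]))
print('cam',-d['R'].T@d['t'],-s['R'].T@s['t'])
im=d['image'].astype(int); 
for l,h in [('block',36),('board',44)]:
  for x in vision.cut_out(l,d):
    m=x['region'].astype(np.uint8)
    v,u=np.nonzero(m); z=d['depth'][v,u]; W=world(d,np.c_[u,v],z)
    rc=cv2.minAreaRect(world(d,np.c_[u,v],z=h)[:,:2].astype(np.float32))
    print(l,round(x['score'],2),'z',np.percentile(W[:,2],[5,50,95]).round(1),rc)
# fine: green/white mask on the block
def seg(m,h):
    n,L,S,C=cv2.connectedComponentsWithStats(m.astype(np.uint8))
    for i in range(1,n):
        if S[i,4]>60:
            v,u=np.nonzero(L==i); P=world(d,np.c_[u,v],z=h)[:,:2].astype(np.float32)
            print(' ',S[i],cv2.minAreaRect(P), cv2.boxPoints(cv2.minAreaRect(P)).round().tolist())
box=np.zeros(im.shape[:2],bool); box[180:262,220:350]=1
R,G,B=im[...,0],im[...,1],im[...,2]
print('green');seg(box&(G>R+40)&(G>B+30),44)
print('white');seg(box&(im.min(2)>150),44)
print('all');seg(box&((im.min(2)>130)|((G>R+25)&(G>B+20))),44)
print('wood+');seg(box&((R>G+25)|(im.min(2)>130)|((G>R+25)&(G>B+20))),36)
for l in ['salt_shaker','pepper_mill','honey_jar','tumbler']:
    x=vision.cut_out(l,d)[0]; v,u=np.nonzero(x['region']); W=world(d,np.c_[u,v],d['depth'][v,u]); print(l,np.median(W,0).round(),W[:,2].max().round())
E
```

```text
[[-37.54577446 408.62508427]] [[ 2.45182588 80.73207198]] [[254.84387606 422.31302721]]
cam [ 579.29573318    3.17605336 1170.98143928] [ 256.73090128 -656.46095479  896.37807004]
block 0.64 z [32.8 36.5 40.3] ((569.424560546875, -87.43061828613281), (340.0635070800781, 200.6895751953125), 89.75323486328125)
board 0.9 z [ 2.9  6.8 10.6] ((685.533447265625, 233.66014099121094), (150.37918090820312, 87.6301498413086), 86.8777847290039)
board 0.62 z [40.2 44.4 48. ] ((571.7723999023438, -88.22469329833984), (124.23846435546875, 202.12249755859375), 7.004567623138428)
green
  [249 203  20  43 499] ((562.0050048828125, -12.469305038452148), (118.51676940917969, 44.54739761352539), 7.0446600914001465) [[500.0, 2.0], [506.0, -42.0], [624.0, -27.0], [618.0, 17.0]]
white
  [ 264  196   61   49 2440] ((573.2843017578125, -111.45915985107422), (122.21491241455078, 158.4745330810547), 7.156598091125488) [[503.0, -40.0], [523.0, -198.0], [644.0, -182.0], [624.0, -25.0]]
all
  [ 249  195   76   52 3000] ((571.2413940429688, -90.1609878540039), (124.5274429321289, 202.32781982421875), 6.92188835144043) [[497.0, 3.0], [522.0, -198.0], [645.0, -183.0], [621.0, 18.0]]
wood+
  [ 220  180  127   79 8740] ((576.5422973632812, -80.81546020507812), (358.6391296386719, 217.99195861816406), 89.2433853149414) [[465.0, -259.0], [683.0, -262.0], [688.0, 97.0], [470.0, 100.0]]
salt_shaker [789. -30.  81.] 93.0
pepper_mill [780.  87. 129.] 1171.0
honey_jar [529. 330.  94.] 1171.0
tumbler [ 567. -353.   35.] 1171.0
```

View pics/crop1.png

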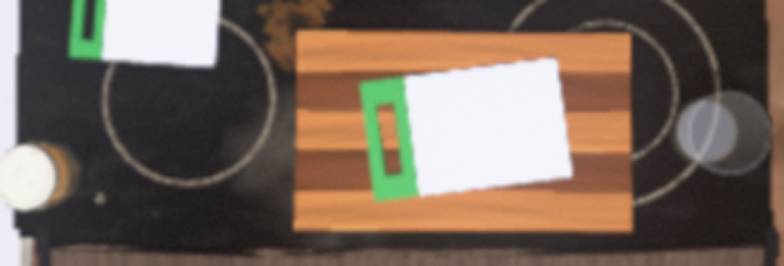

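Board top at z≈44 and block at 36 agree with the given sizes, and the rect is about 202×124 mm, so the larger board is confirmed. The crop shows it turned about 7° against the block, with its green end to the left. 
Block centre is about (569,-87) with yaw ≈0, so its left edge is near y≈82. The board's white end is near (584,-189). I'll move to the right of it with the jaws along x.

```bash
python3 -m jog '[{"xyz":[35,20,0],"angular":[0,0,0]},{"xyz":[35,20,0],"angular":[0,0,0]},{"xyz":[35,20,0],"angular":[0,0,0]},{"xyz":[35,20,0],"angular":[0,0,0]},{"xyz":[35,20,0],"angular":[0,0,0]},{"xyz":[35,20,0],"angular":[0,0,0]},{"xyz":[35,20,0],"angular":[0,0,0]},{"xyz":[35,20,0],"angular":[0,0,0]},{"xyz":[35,20,0],"angular":[0,0,0]},{"xyz":[35,20,0],"angular":[0,0,0]}]' 0.6
python3 -m jog '[{"xyz":[0,0,0],"angular":[0,0,0.12]},{"xyz":[0,0,0],"angular":[0,0,0.12]},{"xyz":[0,0,0],"angular":[0,0,0.12]},{"xyz":[0,0,0],"angular":[0,0,0.12]},{"xyz":[0,0,0],"angular":[0,0,0.12]},{"xyz":[0,0,0],"angular":[0,0,0.12]},{"xyz":[0,0,0],"angular":[0,0,0.12]},{"xyz":[0,0,0],"angular":[0,0,0.12]},{"xyz":[0,0,0],"angular":[0,0,0.12]},{"xyz":[0,0,0],"angular":[0,0,0.12]}]'
```

```text
time_s: 1.93
tcp_pos: [453.4, 379.4, 255.9]
ee_rot: [-3.139, -0.001, -0.216]
wrist_force: [0.6, 0.5, -0.1]
grip_width: 68.2
time_s: 2.77
tcp_pos: [461.0, 370.3, 257.1]
ee_rot: [-3.138, 0.002, -1.46]
wrist_force: [-0.5, 0.2, 0.3]
grip_width: 68.5
```

```bash
python3 - <<'E'
from h import *
d=vision.get_image('top'); im=d['image'].astype(int)
R,G,B=im[...,0],im[...,1],im[...,2]
# block edge fits: wood = R>B+40
w=((R>B+40)|(im.min(2)>130)|((G>R+25)&(G>B+20)))
def sub(prof,):
    return prof
# left & right edges per row
L=[];Rr=[]
for v in range(192,252):
    row=(R-B)[v].astype(float)
    for lo,hi,A in((215,240,L),(335,360,Rr)):
        g=np.abs(np.diff(row[lo:hi])); A.append((lo+.5+(g*np.arange(len(g))).sum()/g.sum() if 0 else lo+.5+np.argmax(g),v))
T=[];Bm=[]
for u in range(232,340):
    c=(R-B)[:,u].astype(float)
    for lo,hi,A in((180,192,T),(250,266,Bm)):
        g=np.abs(np.diff(c[lo:hi])); A.append((u,lo+.5+np.argmax(g)))
for n,A in(('left',L),('right',Rr),('far',T),('near',Bm)):
    P=world(d,A,z=36)[:,:2]
    vx,vy,x0,y0=cv2.fitLine(P.astype(np.float32),cv2.DIST_HUBER,0,.01,.01).ravel()
    print(n,np.median(P,0),'dir deg',np.degrees(np.arctan2(vy,vx)))
print(r.read_state())
E
```

```text
left [569.36297068  81.25543792] dir deg -1.204472
right [ 568.11738457 -257.46442848] dir deg 0.14849018
far [668.25453112 -89.74851384] dir deg 89.07253
near [467.69422556 -87.91617597] dir deg 89.76821
{'time_s': 2.8167, 'qpos': array([ 1.00789679,  0.2192601 , -0.18152006,  0.00131926, -1.1659637 ,
       -0.9073014 ]), 'dq': array([ 0.00099732, -0.0021764 ,  0.00070754,  0.00128793, -0.00157813,
        0.30809907]), 'joint_efforts': array([ 1.47254323e-02, -4.65774894e+01,  2.87311023e+01,  6.79825500e+00,
        1.44835864e-02,  1.80442739e+00]), 'tcp_pos': array([460.99003482, 370.36596549, 257.06555914]), 'ee_rot': array([-3.13814003e+00,  2.44434364e-03, -1.46967957e+00]), 'wrist_force': array([ 0.35088645, -1.08981695,  0.34366453]), 'torque': array([-0.01281823, -0.01908606, -0.02330276]), 'grip_width': 68.50693143484581}
```

```bash
python3 -m jog '[{"xyz":[0,0,0],"angular":[0,0,0.1]},{"xyz":[38,-8,0],"angular":[0,0,0]},{"xyz":[38,-8,0],"angular":[0,0,0]},{"xyz":[38,-8,0],"angular":[0,0,0]},{"xyz":[38,-8,0],"angular":[0,0,0]},{"xyz":[38,-8,0],"angular":[0,0,0]},{"xyz":[38,-8,0],"angular":[0,0,0]},{"xyz":[38,-8,0],"angular":[0,0,0]},{"xyz":[38,-8,0],"angular":[0,0,0]},{"xyz":[38,-8,0],"angular":[0,0,0]}]'
python3 -m jog '[{"xyz":[38,-7,0],"angular":[0,0,0]},{"xyz":[38,-7,0],"angular":[0,0,0]},{"xyz":[38,-7,0],"angular":[0,0,0]},{"xyz":[38,-7,0],"angular":[0,0,0]},{"xyz":[38,-7,0],"angular":[0,0,0]},{"xyz":[38,-7,0],"angular":[0,0,0]},{"xyz":[0,0,0],"angular":[0,0,0]}]'
```

```text
time_s: 3.65
tcp_pos: [537.9, 22.8, 257.2]
ee_rot: [-3.134, 0.005, -1.534]
wrist_force: [0.7, 0.4, -0.1]
grip_width: 68.2
time_s: 4.23
tcp_pos: [591.5, -220.9, 257.9]
ee_rot: [-3.13, 0.004, -1.512]
wrist_force: [-0.1, 1.8, 1.0]
grip_width: 67.9
```

```bash
python3 -m jog '[{"xyz":[11,13,0],"angular":[-0.011,0.004,0.06]},{"xyz":[0,0,0],"angular":[0,0,0]},{"xyz":[0,0,30],"angular":[0,0,0]},{"xyz":[0,0,30],"angular":[0,0,0]},{"xyz":[0,0,30],"angular":[0,0,0]},{"xyz":[0,0,30],"angular":[0,0,0]},{"xyz":[0,0,30],"angular":[0,0,0]},{"xyz":[0,0,20],"angular":[0,0,0]},{"xyz":[0,0,0],"angular":[0,0,0]},{"xyz":[0,0,0],"angular":[0,0,0]}]'
python3 - <<'E'
from h import *
print(r.read_state())
d=shot('side','s2.png'); e=shot('top','t2.png')
a=cv2.resize(d['image'][140:320,160:340,::-1],None,fx=3,fy=3); cv2.imwrite('pics/s2c.png',a)
E
```

```text
time_s: 5.07
tcp_pos: [581.8, -237.0, 83.9]
ee_rot: [-3.134, -0.002, -1.548]
wrist_force: [0.3, 0.1, 0.4]
grip_width: 68.3
{'time_s': 5.0667, 'qpos': array([-0.07554596,  0.43387886, -0.3065314 ,  0.00227152, -0.823018  ,
        0.09638338]), 'dq': array([ 0.0069688 ,  0.02490747, -0.01824589, -0.00671605,  0.01257631,
        0.0249793 ]), 'joint_efforts': array([-1.66877504e-01, -5.54885244e+01,  2.15994483e+01,  5.03565609e+00,
        1.65771833e-01, -1.92417536e-02]), 'tcp_pos': array([ 581.76973801, -236.96402808,   83.9481542 ]), 'ee_rot': array([-3.13442142e+00, -2.37796139e-03, -1.54842891e+00]), 'wrist_force': array([0.31426983, 0.05479132, 0.36548983]), 'torque': array([ 0.03355836, -0.01871545,  0.00738571]), 'grip_width': 68.34595808118048}
```

View pics/s2c.png

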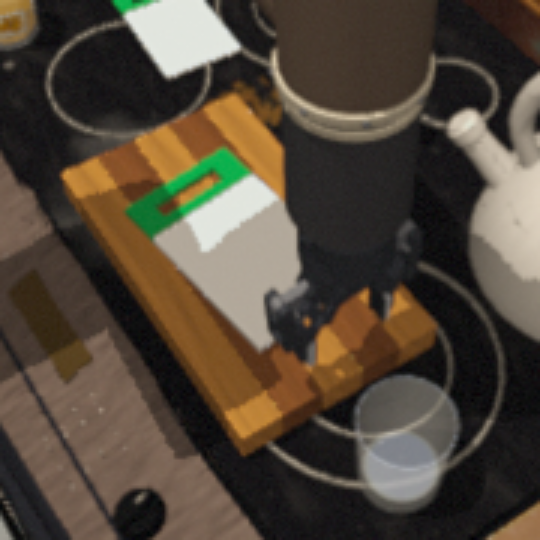

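View pics/t2.png

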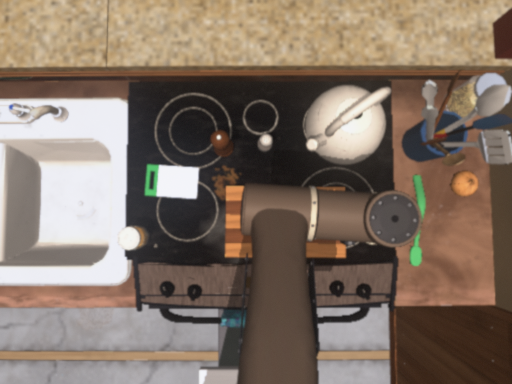

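Both fingertips hang over bare block behind the white end (crop around (300,345) and (380,305)), and the tumbler is well clear. I'll square the tool and descend gently.

```bash
python3 -m jog '[{"xyz":[-3,4,0],"angular":[-0.007,-0.002,0.022]},{"xyz":[0,0,8],"angular":[0,0,0]},{"xyz":[0,0,8],"angular":[0,0,0]},{"xyz":[0,0,0],"angular":[0,0,0]},{"xyz":[0,0,3],"angular":[0,0,0]},{"xyz":[0,0,0],"angular":[0,0,0]}]'
python3 -m jog '[{"xyz":[0,0,2],"angular":[0,0,0]},{"xyz":[0,0,0],"angular":[0,0,0]}]'
python3 -m jog '[{"xyz":[0,0,2],"angular":[0,0,0]},{"xyz":[0,0,0],"angular":[0,0,0]}]'
```

```text
time_s: 5.67
tcp_pos: [581.7, -234.0, 70.9]
ee_rot: [-3.129, -0.002, -1.571]
wrist_force: [-1.1, 0.2, -0.1]
grip_width: 68.2
time_s: 5.83
tcp_pos: [581.9, -234.1, 68.9]
ee_rot: [-3.129, -0.002, -1.571]
wrist_force: [0.0, -0.5, -0.4]
grip_width: 68.3
time_s: 6.0
tcp_pos: [581.9, -234.2, 66.8]
ee_rot: [-3.129, -0.002, -1.571]
wrist_force: [0.2, -0.2, -1.1]
grip_width: 68.0
```

```bash
python3 -m jog '[{"xyz":[0,3,2],"angular":[-0.012,-0.002,0]},{"xyz":[0,0,0],"angular":[0,0,0]}]'
python3 -m jog '[{"xyz":[0,0,2],"angular":[0,0,0]},{"xyz":[0,0,0],"angular":[0,0,0]}]'
python3 -m jog '[{"xyz":[0,0,2],"angular":[0,0,0]},{"xyz":[0,0,0],"angular":[0,0,0]}]'
python3 -m jog '[{"xyz":[0,0,2],"angular":[0,0,0]},{"xyz":[0,0,0],"angular":[0,0,0]}]'
```

```text
time_s: 6.17
tcp_pos: [578.7, -234.2, 64.5]
ee_rot: [3.141, 0.0, -1.571]
wrist_force: [-0.6, 0.2, -0.3]
grip_width: 68.3
time_s: 6.33
tcp_pos: [578.7, -234.3, 62.3]
ee_rot: [3.141, 0.001, -1.571]
wrist_force: [-0.7, 0.6, -0.9]
grip_width: 68.1
time_s: 6.5
tcp_pos: [578.7, -234.3, 60.0]
ee_rot: [3.141, 0.001, -1.571]
wrist_force: [-0.3, -0.2, -0.7]
grip_width: 68.4
time_s: 6.67
tcp_pos: [578.7, -234.3, 57.8]
ee_rot: [3.141, 0.0, -1.571]
wrist_force: [-1.1, -0.5, -0.0]
grip_width: 68.6
```

```bash
python3 -m jog '[{"xyz":[0,0,1],"angular":[0,0,0]},{"xyz":[0,0,0],"angular":[0,0,0]}]'
python3 -m jog '[{"xyz":[0,0,1],"angular":[0,0,0]},{"xyz":[0,0,0],"angular":[0,0,0]}]'
python3 -m jog '[{"xyz":[0,0,1],"angular":[0,0,0]},{"xyz":[0,0,0],"angular":[0,0,0]}]'
python3 - <<'E'
from h import *
d=shot('side','s3.png')
a=cv2.resize(d['image'][190:300,210:340,::-1],None,fx=5,fy=5,interpolation=cv2.INTER_CUBIC); cv2.imwrite('pics/s3c.png',a)
E
```

```text
time_s: 6.83
tcp_pos: [578.6, -234.2, 56.6]
ee_rot: [3.141, 0.0, -1.571]
wrist_force: [0.2, -0.1, -0.1]
grip_width: 68.3
time_s: 7.0
tcp_pos: [578.7, -234.3, 55.6]
ee_rot: [3.141, 0.0, -1.571]
wrist_force: [-0.7, -0.7, 0.2]
grip_width: 68.1
time_s: 7.17
tcp_pos: [578.8, -234.3, 54.6]
ee_rot: [3.141, 0.0, -1.571]
wrist_force: [0.4, -0.5, -0.1]
grip_width: 68.7
```

View pics/s3c.png

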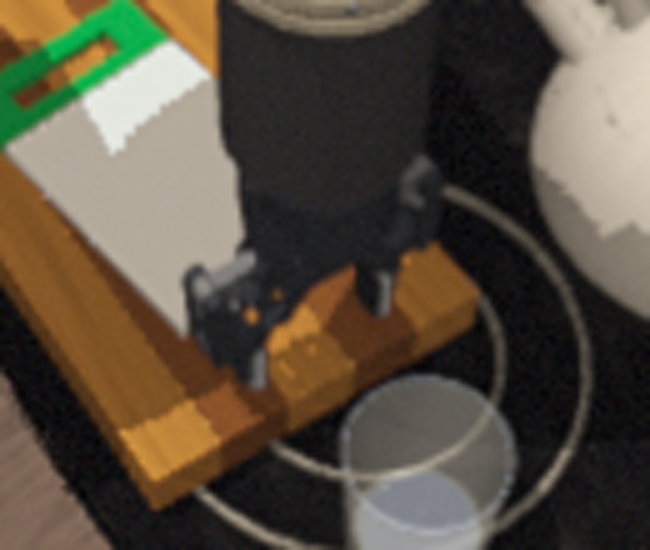

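```bash
python3 -m jog '[{"xyz":[0,0,1],"angular":[0,0,0]},{"xyz":[0,0,0],"angular":[0,0,0]}]'
python3 -m jog '[{"xyz":[0,0,1],"angular":[0,0,0]},{"xyz":[0,0,0],"angular":[0,0,0]}]'

```

```text
time_s: 7.38
tcp_pos: [579.1, -234.4, 54.0]
ee_rot: [3.142, 0.0, -1.571]
wrist_force: [0.1, -0.3, 0.2]
grip_width: 68.1
time_s: 7.55
tcp_pos: [579.3, -234.3, 54.2]
ee_rot: [-3.141, -0.0, -1.57]
wrist_force: [-0.3, 0.2, 0.3]
grip_width: 68.4
```

```bash
python3 -m jog '[{"xyz":[0,0,1],"angular":[0,0,0]}]'
python3 -m jog '[{"xyz":[0,0,1],"angular":[0,0,0]}]'

```

```text
time_s: 7.63
tcp_pos: [579.5, -234.4, 53.8]
ee_rot: [-3.14, -0.0, -1.57]
wrist_force: [-4.6, 3.5, 15.0]
grip_width: 68.6
time_s: 7.72
tcp_pos: [579.5, -234.4, 53.8]
ee_rot: [-3.14, -0.001, -1.57]
wrist_force: [-4.5, 2.9, 15.3]
grip_width: 68.4
```

Touch found at TCP z≈54 (15 N). I'll raise 3 mm, which puts the tips about 3 mm above the block and below the board's top, then push towards +y (tool −x).

```bash
python3 -m jog '[{"xyz":[0,0,-3],"angular":[0,0,0]},{"xyz":[0,0,0],"angular":[0,0,0]}]'
python3 -m jog '[{"xyz":[-5,0,0],"angular":[0,0,0]},{"xyz":[-5,0,0],"angular":[0,0,0]},{"xyz":[-5,0,0],"angular":[0,0,0]},{"xyz":[-5,0,0],"angular":[0,0,0]},{"xyz":[-5,0,0],"angular":[0,0,0]},{"xyz":[-5,0,0],"angular":[0,0,0]},{"xyz":[-5,0,0],"angular":[0,0,0]},{"xyz":[-5,0,0],"angular":[0,0,0]}]'
python3 - <<'E'
from h import *
d=shot('side','s4.png')
a=cv2.resize(d['image'][160:300,160:340,::-1],None,fx=4,fy=4,interpolation=cv2.INTER_CUBIC); cv2.imwrite('pics/s4c.png',a)
E
```

```text
time_s: 7.88
tcp_pos: [579.7, -234.4, 57.2]
ee_rot: [-3.14, -0.001, -1.57]
wrist_force: [0.2, 0.5, 1.5]
grip_width: 68.6
time_s: 8.55
tcp_pos: [578.9, -191.0, 55.8]
ee_rot: [3.141, -0.001, -1.57]
wrist_force: [-0.1, -1.0, 2.1]
grip_width: 68.4
```

View pics/s4c.png

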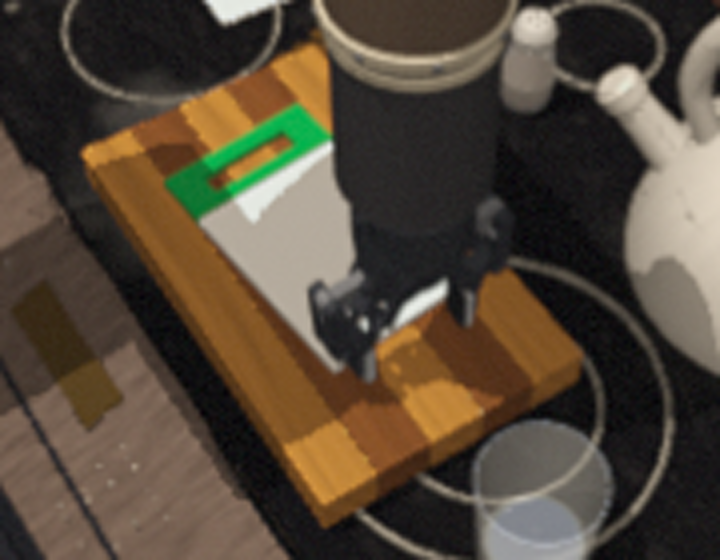

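The board is in contact with the near finger and turning square (white end around crop (340,370)–(450,290)). The tool drifted down 1.4 mm, so I'll correct that as I continue.

```bash
python3 -m jog '[{"xyz":[-5,0,-0.4],"angular":[0,0,0]},{"xyz":[-5,0,-0.4],"angular":[0,0,0]},{"xyz":[-5,0,-0.4],"angular":[0,0,0]},{"xyz":[-5,0,-0.3],"angular":[0,0,0]},{"xyz":[-5,0,-0.3],"angular":[0,0,0]},{"xyz":[-5,0,-0.3],"angular":[0,0,0]},{"xyz":[-5,0,-0.3],"angular":[0,0,0]},{"xyz":[-5,0,-0.3],"angular":[0,0,0]}]'
python3 - <<'E'
from h import *
d=shot('side','s5.png')
a=cv2.resize(d['image'][160:300,160:340,::-1],None,fx=4,fy=4,interpolation=cv2.INTER_CUBIC); cv2.imwrite('pics/s5c.png',a)
im=d['image'].astype(int);R,G,B=im[...,0],im[...,1],im[...,2]
m=(G>R+40)&(G>B+30);m[:170]=0;m[230:]=0;m[:,270:]=0
v,u=np.nonzero(m);P=world(d,np.c_[u,v],z=44)[:,:2].astype(np.float32);print(cv2.minAreaRect(P),cv2.boxPoints(cv2.minAreaRect(P)))
E
```

```text
time_s: 9.27
tcp_pos: [578.5, -146.2, 58.3]
ee_rot: [3.141, -0.0, -1.571]
wrist_force: [0.2, -0.8, -0.4]
grip_width: 68.6
((580.8175048828125, 40.86986541748047), (44.127220153808594, 114.72855377197266), 89.61105346679688) [[523.30475   19.196173]
 [638.0307    18.417356]
 [638.33026   62.543556]
 [523.6043    63.322372]]
```

View pics/s5c.png

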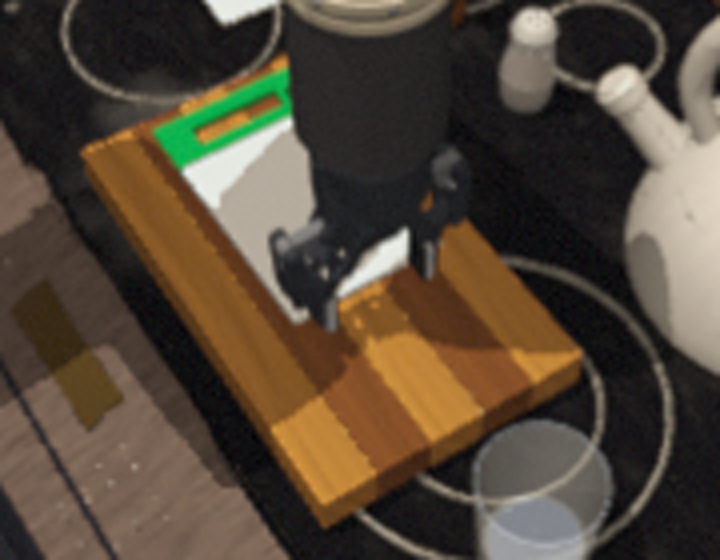

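The board is square now, with its line at y≈19–20 while TCP is at −146. About 62 mm remain. I'll do 50, then measure.

```bash
python3 -m jog '[{"xyz":[-5,0,0.2],"angular":[0,0,0]},{"xyz":[-5,0,0.1],"angular":[0,0,0]},{"xyz":[-5,0,0],"angular":[0,0,0]},{"xyz":[-5,0,0],"angular":[0,0,0]},{"xyz":[-5,0,0],"angular":[0,0,0]},{"xyz":[-5,0,0],"angular":[0,0,0]},{"xyz":[-5,0,0],"angular":[0,0,0]},{"xyz":[-5,0,0],"angular":[0,0,0]},{"xyz":[-4,0,0],"angular":[0,0,0]}]'
python3 - <<'E'
from h import *
d=shot('side','s6.png')
a=cv2.resize(d['image'][140:290,150:330,::-1],None,fx=4,fy=4,interpolation=cv2.INTER_CUBIC); cv2.imwrite('pics/s6c.png',a)
im=d['image'].astype(int);R,G,B=im[...,0],im[...,1],im[...,2]
m=(G>R+40)&(G>B+30);m[:168]=0;m[230:]=0;m[:,270:]=0
v,u=np.nonzero(m);P=world(d,np.c_[u,v],z=44)[:,:2].astype(np.float32);print(cv2.minAreaRect(P),cv2.boxPoints(cv2.minAreaRect(P)))
E
```

```text
time_s: 10.07
tcp_pos: [578.8, -97.3, 58.4]
ee_rot: [-3.141, -0.001, -1.57]
wrist_force: [-1.1, -1.1, -0.7]
grip_width: 67.9
((577.7266845703125, 91.66409301757812), (108.71044158935547, 47.670326232910156), 0.0851537212729454) [[523.3361  115.41845]
 [523.4069   67.74818]
 [632.11725  67.90974]
 [632.04645 115.58001]]
```

View pics/s6c.png

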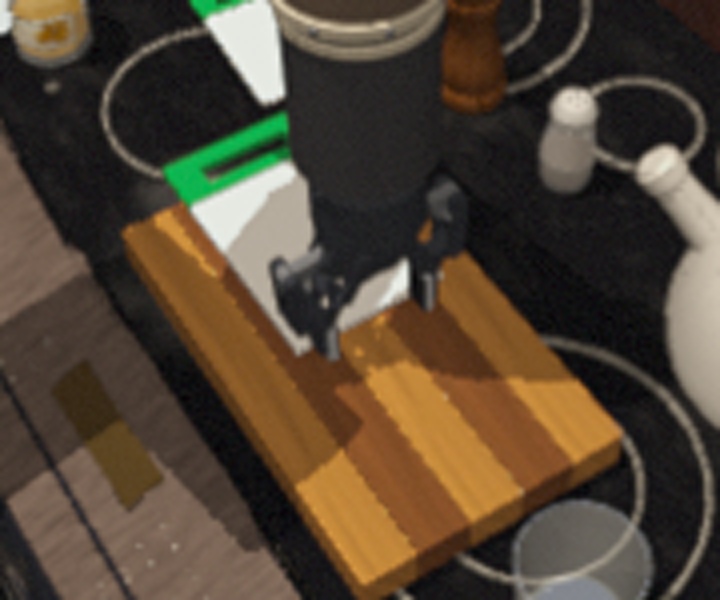

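Line is at y≈68–69, so about 13 mm remain. I'll push that, then back off and rise to check from the top.

```bash
python3 -m jog '[{"xyz":[-4,0,0],"angular":[0,0,0]},{"xyz":[-4,0,0],"angular":[0,0,0]},{"xyz":[-3,0,0],"angular":[0,0,0]},{"xyz":[-1,0,0],"angular":[0,0,0]},{"xyz":[0,0,0],"angular":[0,0,0]}]'
python3 -m jog '[{"xyz":[10,0,0],"angular":[0,0,0]},{"xyz":[20,0,0],"angular":[0,0,0]},{"xyz":[20,0,0],"angular":[0,0,0]},{"xyz":[0,0,-30],"angular":[0,0,0]},{"xyz":[0,0,-40],"angular":[0,0,0]},{"xyz":[0,0,-40],"angular":[0,0,0]},{"xyz":[0,0,-40],"angular":[0,0,0]},{"xyz":[0,0,-40],"angular":[0,0,0]}]'
python3 - <<'E'
from h import *
d=shot('top','t7.png');d=shot('side','s7.png')
E
```

```text
time_s: 10.53
tcp_pos: [578.8, -83.2, 58.4]
ee_rot: [-3.141, -0.001, -1.57]
wrist_force: [-0.2, -1.7, 0.2]
grip_width: 68.3
time_s: 11.2
tcp_pos: [573.1, -139.2, 244.2]
ee_rot: [3.12, 0.001, -1.572]
wrist_force: [2.4, -0.2, 0.6]
grip_width: 68.3
```

View pics/t7.png

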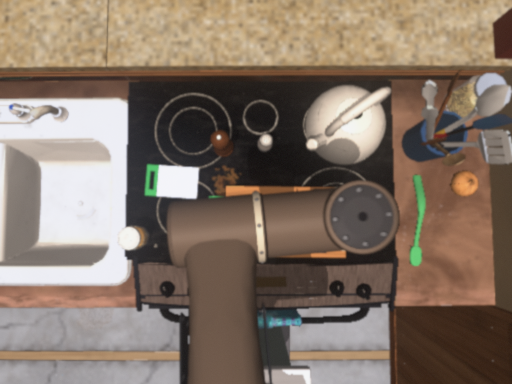

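```bash
python3 -m jog '[{"xyz":[-40,8,0],"angular":[0,0,0]},{"xyz":[-40,8,0],"angular":[0,0,0]},{"xyz":[-40,8,0],"angular":[0,0,0]},{"xyz":[-40,8,0],"angular":[0,0,0]},{"xyz":[-40,8,0],"angular":[0,0,0]},{"xyz":[-40,8,0],"angular":[0,0,0]},{"xyz":[-40,8,0],"angular":[0,0,0]},{"xyz":[-40,8,0],"angular":[0,0,0]},{"xyz":[-40,8,0],"angular":[0,0,0]},{"xyz":[-40,8,0],"angular":[0,0,0]}]'
python3 -m jog '[{"xyz":[-40,8,0],"angular":[0,0,0]},{"xyz":[-40,8,0],"angular":[0,0,0]},{"xyz":[-40,8,0],"angular":[0,0,0]},{"xyz":[-40,8,0],"angular":[0,0,0]},{"xyz":[0,0,0],"angular":[0,0,0]}]'
cat > m.py <<'E'
from h import *
import sys
k=sys.argv[1]
for n,bx in(('top',(170,270,190,360)),('side',(165,300,170,310))):
    d=shot(n,n+k+'.png'); im=d['image'].astype(int);R,G,B=im[...,0],im[...,1],im[...,2]
    a,b,c,e=bx; box=np.zeros(R.shape,bool); box[a:b,c:e]=1
    cv2.imwrite('pics/'+n+k+'c.png',cv2.resize(d['image'][a:b,c:e,::-1],None,fx=4,fy=4,interpolation=cv2.INTER_CUBIC))
    for nm,m,h in(('green',box&(G>R+40)&(G>B+30),44),('white',box&(im.min(2)>125),44),('wood',box&(R>B+40),36)):
        N,L,S,C=cv2.connectedComponentsWithStats(m.astype(np.uint8)); i=1+np.argmax(S[1:,4])
        v,u=np.nonzero(L==i);P=world(d,np.c_[u,v],z=h)[:,:2].astype(np.float32);rc=cv2.minAreaRect(P)
        print(n,nm,[np.round(x,1) for x in rc],cv2.boxPoints(rc).round(1).tolist())
    if n=='top':
        A=[];E_=[]
        for v in range(205,240):
            g=np.diff((G-R)[v,200:260].astype(float)); A.append((200.5+np.argmin(g),v))
        P=world(d,A,z=44);print('line y',np.percentile(P[:,1],[10,50,90]), 'slope', np.polyfit(P[:,0],P[:,1],1)[0])
        for vv in list(range(190,196))+list(range(246,254)):
            g=np.diff((R-B)[vv,215:240].astype(float)); E_.append((215.5+np.argmax(g),vv))
        print('edge y',world(d,E_,z=36)[:,1].round(1))
    print({l:[np.round(np.array(x['extent'][:2])*[512,384]).tolist() for x in vision.recognise(l,d)[:1]] for l in['salt_shaker','pepper_mill','honey_jar','tumbler']})
E
python3 m.py 8
```

```text
time_s: 12.13
tcp_pos: [499.2, 262.2, 255.6]
ee_rot: [-3.141, 0.005, -1.588]
wrist_force: [0.8, 0.4, -0.2]
grip_width: 68.3
time_s: 12.55
tcp_pos: [467.6, 431.5, 256.2]
ee_rot: [-3.14, 0.007, -1.585]
wrist_force: [0.8, -0.3, -0.1]
grip_width: 68.1
top green [array([581. , 107.5]), array([121. ,  45.2]), np.float64(0.1)] [[520.4000244140625, 130.0], [520.5, 84.80000305175781], [641.5, 85.0], [641.4000244140625, 130.1999969482422]]
top white [array([582.,   6.]), array([158.2, 123.6]), np.float64(89.8)] [[520.0, -72.9000015258789], [643.5999755859375, -73.30000305175781], [644.0999755859375, 84.9000015258789], [520.5, 85.4000015258789]]
top wood [array([590.9, -74. ]), array([372.8, 246.7]), np.float64(89.2)] [[465.0, -258.70001220703125], [711.7000122070312, -262.0], [716.7999877929688, 110.69999694824219], [470.1000061035156, 114.0999984741211]]
line y [ 86.18921463  86.28718036 114.39638152] slope 0.010233617223735744
edge y [81.3 81.3 81.3 81.3 81.3 81.3 83.9 83.9 83.9 83.9 83.9 83.9 83.9 83.9]
{'salt_shaker': [[264.0, 142.0]], 'pepper_mill': [[221.0, 144.0]], 'honey_jar': [[134.0, 237.0]], 'tumbler': [[375.0, 224.0]]}
side green [array([584.9, 106.8]), array([124.6,  48.8]), np.float64(0.7)] [[522.2000122070312, 130.39999389648438], [522.9000244140625, 81.5999984741211], [647.5, 83.0999984741211], [646.9000244140625, 131.89999389648438]]
side white [array([584.3,   3.1]), array([122.7, 159. ]), np.float64(0.1)] [[522.7999877929688, 82.5], [523.0999755859375, -76.5], [645.7999877929688, -76.30000305175781], [645.5999755859375, 82.69999694824219]]
side wood [array([589.7, -91.2]), array([365.2, 249. ]), np.float64(89.2)] [[462.6000061035156, -272.0], [711.5999755859375, -275.5], [716.7999877929688, 89.5999984741211], [467.79998779296875, 93.19999694824219]]
{'salt_shaker': [[293.0, 176.0]], 'pepper_mill': [[268.0, 148.0]], 'honey_jar': [[162.0, 140.0]], 'tumbler': [[267.0, 149.0]]}
```

View pics/top8c.png

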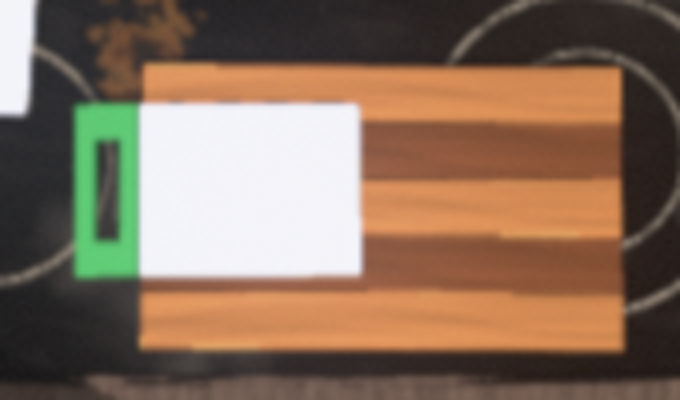

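View pics/side8c.png

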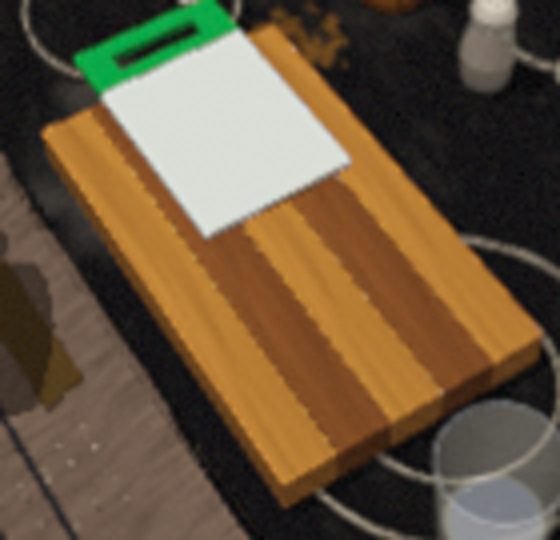

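The line sits about 1–3 mm past the edge (line y≈85 from the top view, ≈82.5 from the side; edge ≈82.6). It is square within about 1° and the sideways offset is about 12 mm. The bystanders' top-view pixels are within 2 px of the start. The side network's "tumbler" at (267,149) is a false hit on the mill; the picture shows the tumbler in its place. The robot is clear, so I'll hand in.

```bash
python3 -c "
from workcell import r
print(r.read_state()['wrist_force']); print(r.close_job())"
```

```text
[-0.49974071  0.18308743 -0.92704783]
the job is handed in; nothing more can be done
None
```

The board now sticks out over the block's left edge by its green end, and I handed the job in at about 12.6 s. I pushed the white end with two spread fingertips held about 3 mm above the block. That turned the board square and slid it about 120 mm to the left. I then backed off and moved the arm clear; `close_job` gives no verdict.

- **Colour line:** about 2–3 mm past the edge in the top view and about level with it in the side view. The two cameras disagree by 2–3 mm, and both are inside the 8 mm limit.
- **Squareness:** within about 1°.
- **Sideways position:** about 12 mm off the block's centre line, with the white part flat on the block and inside its long sides.
- **Bystanders:** all four are within 2 px (about 6 mm) of where they stood in the top view. In the side view the network took the pepper mill for the tumbler, but the picture shows the tumbler in its place.
- **Contact:** the only press on the block was about 15 N, when I felt for its top with the fingertips. The wrist force read about zero at hand-in.

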